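# Sweep the casting buttons into the scrap pan

### The arm

A 6-joint arm with a two-finger parallel gripper is mounted at the origin on the work surface. World frame = base frame: x ahead of the robot, y to its left, z up, the work surface at z = 0. Lengths are in m, angles in rad, forces in N, time in s.
With the tool pointing down it reaches from about 0.375 to 0.975 m from the base axis. Payload 3.8 kg.
Tool frame: the origin (TCP) lies where the fingers leave the gripper's body, on its centre line; the fingertips stand 73 mm ahead of it and the grasp point (between the pads) lies 54 mm ahead of it; z points along the fingers, y is the line along which they close (so a half turn about z gives the same grasp; the last joint's range is limited). The gripper opens to 85 mm and grips with 20 to 120 N. Pads are 22 mm wide; open, the fingers measure 114 mm over their backs; the gripper's body (76 mm by 85 mm) begins 54 mm behind the grasp point. The pads swing forward as they close: fully open they stand 13 mm farther back than shut.
Start: joints at [-1.175, 0.264, 1.604, -0, 1.274, -0.037], TCP at [0.283, -0.613, 0.304] pointing down, gripper open.
Joint ranges: [-2.63, 2.63], [-0.94, 2.18], [0.31, 2.57], [-1.31, 4.45], [0, 2.66], [-2.55, 2.55]. Speed limits (rad/s): [2.57, 2.57, 3.14, 3.14, 3.14, 3.14].

### API

Orientations are given as a unit quaternion [x, y, z, w].
In Python, from workcell import bot gives the robot as it stands. The module is installed in compiled form; this text tells all that it offers.
- The arm moves only by the tool play_rows, never from a script. Its argument "commands" is a list of rows, each a list of 7 numbers: the turn, a rotation vector about the tool's x, y, z in rad, then the shift along the tool's x, y, z in cm, then the closure in counts, from 0 (fully open) to 255 (shut). A call has 1 to 10 rows; each row is the pose to reach, as a shift and turn from the pose commanded when the call began, along the tool's axes at that moment; what a row does not reach only later rows make up. A row lasts 1/10 s, in which the tool goes at most 50 mm and 8.59 degrees, less where a joint would pass 70% of its speed; a pose out of reach is approached as far as the arm can. A call with a gripper value outside its range is refused whole. The fingers move at their own pace and stop on an object; "grip_force" is the grip in N (left out, the last holds). Time passes only in rows, so rows that repeat a pose let the fingers close. It gives the time, the measured TCP pose, the force, the opening and the grip force at its end, in the units of the state.
- bot.sense(): the state, without advancing time (a new reading comes with each control period).
- bot.grab_frame(name): name is "scene" or "top" or "wrist"; returns (picture, depth): 480x640x3 uint8, red, green, blue; 480x640 float32, m along the optical axis (not along the pixel's ray), 0 where there is no reading.
- bot.calibration(name): a dict with "fx", "fy", "cx", "cy" (pixels), "rvec" (rotation vector, rad) and "tvec" (3), from world to camera coordinates, as OpenCV has them; the wrist camera has in their place "T_tool_cam" (4x4, takes a point from camera to tool coordinates, whose origin is the TCP and whose axes are the flange's). Camera axes: x right, y down, z forward; pixel columns grow to the right and rows downward; lengths in m; the calibration is good to about 2 mm. A picture is of the moment at which its call begins: read the wrist's pose just before it. calibration takes no time and is no camera call.
- bot.finish_job(): hands the job in; it is judged then, once.
The state is a dict: "clock": time; "joints": joint angles; "joint_vel": joint speeds; "joint_torque": joint torques, N m; "position": TCP position; "orientation": TCP orientation; "wrist_force": force on the tool from outside, world axes, zero at the start; "torque": the same for the moment, N m; "grip_width": finger opening in m; "grasp_force": force on a finger pad.
Only numpy, scipy, OpenCV 4.12 (cv2) and the standard library are available. Lean on these libraries where they do the work, as an engineer would, in place of code of your own. Each camera call takes 0.05 s, during which the arm holds its last target. There are 200 camera calls.

### The job

Clear the dental bench of casting scrap: with the fingertips, sweep the four cast-metal buttons along the bench through the open mouth of the scrap pan, until each one lies wholly inside on the pan's flat floor, past the sloping front lip. Push them over the surface, never pick them up, and leave everything else on the bench where it is, including the finished bridge and the plaster model that stand among them.

Things in the scene. Friction and masses are not known exactly. Their poses are not given: they have to be found in the camera images.
- button_a_center (a point): casting button a: loose scrap disc of dull cast steel, 28 mm in diameter, 11 mm thick (straight round side up to 8 mm, top edge bevelled), flat on the bench, with two to four match-thin cut sprue stubs standing 3 to 7 mm up from its top; 40 to 105 g. This point is its centre, 5.5 mm above its underside; z is its upward axis.
- button_b_center (a point): casting button b: loose scrap disc of dull cast steel, 30 mm in diameter, 11 mm thick (straight round side up to 8 mm, top edge bevelled), flat on the bench, with two to four match-thin cut sprue stubs standing 3 to 7 mm up from its top; 40 to 105 g. This point is its centre, 5.5 mm above its underside; z is its upward axis.
- button_c_center (a point): casting button c: loose scrap disc of dull cast steel, 32 mm in diameter, 11 mm thick (straight round side up to 8 mm, top edge bevelled), flat on the bench, with two to four match-thin cut sprue stubs standing 3 to 7 mm up from its top; 40 to 105 g. This point is its centre, 5.5 mm above its underside; z is its upward axis.
- button_d_center (a point): casting button d: loose scrap disc of dull cast steel, 34 mm in diameter, 11 mm thick (straight round side up to 8 mm, top edge bevelled), flat on the bench, with two to four match-thin cut sprue stubs standing 3 to 7 mm up from its top; 40 to 105 g. This point is its centre, 5.5 mm above its underside; z is its upward axis.
- pan: scrap pan of folded aluminium sheet, fastened down, 280 mm wide (y), 150 mm deep (x), black handle behind. Origin: bench level, under the pan's middle. Its +x points from the open mouth (x = -75 mm, full width) into the pan. Walls 3 mm thick at both sides and the back, 30 mm high (sides 16 mm high in the first 30 mm). Flat floor from x = -60 to +72 mm, 2 mm above the bench.
- pan_mouth (a point): middle of the pan's mouth edge, at bench level; axes as the pan's. From this edge a lip slopes up 2 mm to the floor over the first 15 mm (+x).
- model: bystander: plaster dental arch model on a brick-red base, 50 x 60 x 28 mm high, loose, standing among the buttons; origin at the centre of its underside
- bridge: bystander: small finished cast-metal bridge of three joined tooth shapes, 31 mm long (x), 11 mm wide, 10 mm high, loose, very light, lying among the buttons; origin at its middle, underside
- bur_block: bystander: aluminium bur block with ten burs standing in it, 45 x 90 mm (x, y), 42 mm high, loose; origin at the centre of its underside
- mixing_bowl: bystander: black rubber mixing bowl, 116 mm across, 55 mm high, loose; origin at the centre of its underside
- jar: bystander: brown glass jar with a white cap, 48 mm across, 55 mm high, loose; origin at the centre of its underside
- bench_brush: bystander: wooden bench brush lying on its side, 200 mm long (its x, from -105 to +95 mm), 43 mm wide with its black bristles (y from -34 to +9 mm), 16 mm high, loose; origin on its underside
- articulator: bystander: grey dental articulator with plaster models mounted in it, 112 x 85 mm, about 127 mm high, loose, to the robot's right; origin at the centre of its underside

How it is judged:
By the outcome, as a careful person would: the job done as asked, in the order asked, and still so for the second after the job is handed in, with the robot touching nothing.
It also fails if it takes over 72 s, if anything falls off the work surface, if the arm or the gripper's body presses on something with over 40 N, if the wrist force passes 120 N, or if a joint passes its speed limit or range.

## Working session

There is one attempt and no reset: what is moved stays moved. The work goes in short steps, Python scripts to look and compute and a tool call to move; the robot and the scene stay as the last step left them, time stands still between calls to the robot, and variables do not carry over. Pictures are saved under pics/ and viewed, at most 10 in all, crops included, and the job is handed in when it is done.

Besides the shell and the picture viewer there is one more tool, called as name([rows], argument=value, ...), one row to a line, values as JSON. play_rows: Moves the arm, as the interface text tells. Its arguments: {"type":"object","properties":{"commands":{"type":"array","items":{"type":"array","items":{"type":"number"}}},"grip_force":{"type":"number"}},"required":["commands"]}

```bash
mkdir -p pics; ls; python3 - <<'E'
from workcell import bot
import cv2,numpy as np
s=bot.sense();print(s['clock'],s['position'],s['orientation'],s['grip_width'])
for n in ("top","scene"):
    p,d=bot.grab_frame(n);cv2.imwrite(f"pics/{n}0.png",p[:,:,::-1]);np.save(f"{n}0_d.npy",d);print(n,bot.calibration(n))
print(bot.calibration("wrist"))
E
```

```text
pics
0.0 [ 0.28290329 -0.61223083  0.30254714] [ 9.76673721e-01  2.14725838e-01 -1.86330808e-04 -1.10609322e-03] 0.08589553206064794
top {'fx': 462.13070503467225, 'fy': 462.13070503467225, 'cx': 313.0763790836933, 'cy': 242.13192072495542, 'rvec': array([ 2.10096107, -2.11863006,  0.21692357]), 'tvec': array([-0.11934257,  0.60081712,  0.94234642])}
scene {'fx': 449.2403174018299, 'fy': 449.2403174018299, 'cx': 321.4518673304813, 'cy': 236.48959874280644, 'rvec': array([ 0.80708115,  2.70135225, -0.91472908]), 'tvec': array([ 0.58025461, -0.13845154,  1.11293648])}
{'fx': 380.8071371498687, 'fy': 380.8071371498687, 'cx': 321.01581239040473, 'cy': 233.5605116470817, 'T_tool_cam': array([[ 1.41738213e-04, -9.45282845e-01, -3.26251933e-01,
         8.54466768e-02],
       [ 9.99999940e-01,  2.36970050e-04, -2.52153350e-04,
        -3.92627302e-05],
       [ 3.15668173e-04, -3.26251877e-01,  9.45282822e-01,
        -7.07825846e-02],
       [ 0.00000000e+00,  0.00000000e+00,  0.00000000e+00,
         1.00000000e+00]])}
```

View pics/top0.png

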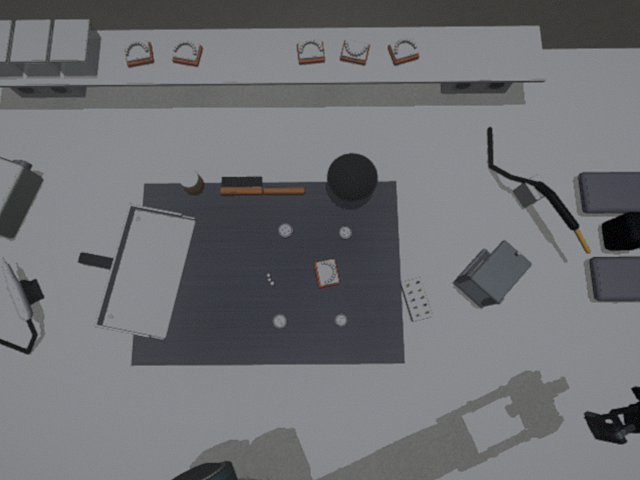

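View pics/scene0.png

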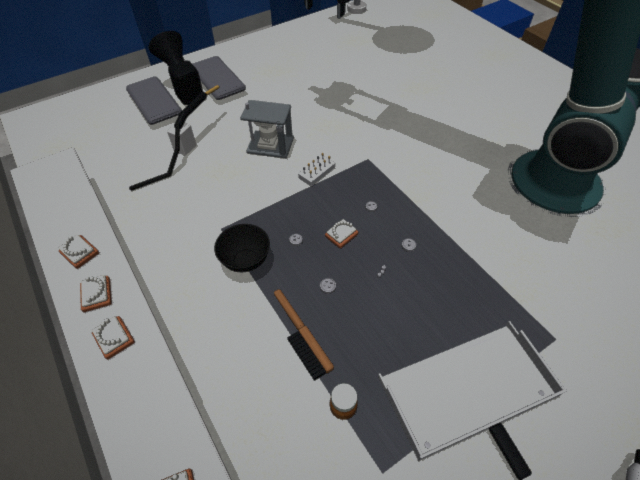

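The top view shows buttons near pixels (285,230), (345,232), (280,321) and (341,320). The bridge is near (270,280), the model near (327,273), and the pan mouth edge runs (195,215)–(163,338).

```bash
cat > h.py <<'E'
from workcell import bot
import cv2,numpy as np
from scipy.spatial.transform import Rotation as R
def cam(n,s=None):
    c=bot.calibration(n)
    K=np.array([[c['fx'],0,c['cx']],[0,c['fy'],c['cy']],[0,0,1]])
    if n=='wrist':
        T=np.eye(4);T[:3,:3]=R.from_quat(s['orientation']).as_matrix();T[:3,3]=s['position'];T=T@c['T_tool_cam']
        return K,T[:3,:3],T[:3,3]
    Rm=cv2.Rodrigues(c['rvec'])[0];return K,Rm.T,-Rm.T@c['tvec']
def ray(n,uv,z,s=None):
    K,A,o=cam(n,s);d=A@np.linalg.inv(K)@np.array([uv[0],uv[1],1.]);return o+d*(z-o[2])/d[2]
def blobs(p,n,z,lo=95,s=None,amin=40,amax=1500,roi=(130,403,184,364)):
    g=p.max(2);m=np.zeros_like(g);a,b,c,d=roi
    m[c:d,a:b]=(g[c:d,a:b]>lo)*255
    out=[]
    for k in cv2.findContours(m,cv2.RETR_EXTERNAL,cv2.CHAIN_APPROX_NONE)[0]:
        A=cv2.contourArea(k)
        if amin<A<amax:
            (u,v),r=cv2.minEnclosingCircle(k);out.append((ray(n,(u,v),z,s).round(4),round(r,1),A,(round(u),round(v))))
    return out
E
python3 - <<'E'
from h import *
p=cv2.imread('pics/top0.png')[:,:,::-1]
print(p[230,285],p[260,250],p[321,280],p[270,150])
for b in blobs(p,'top',.009,amin=4):print(b)
for uv,z in [((195,215),0),((163,338),0),((129,205),.03),((97,323),.03),((190,183),.05),((222,190),.01),((304,190),.01),((352,178),.055),((418,298),.04)]:print(uv,ray('top',uv,z).round(3))
c=p[170:370,60:420];cv2.imwrite('pics/c1.png',cv2.resize(c,(792,440),interpolation=cv2.INTER_CUBIC))
K,A,o=cam('top');print(o,A)
E
```

```text
[131 133 139] [60 59 66] [129 132 136] [137 138 142]
(array([ 0.4351, -0.1836,  0.009 ]), 5.8, 86.0, (341, 320))
(array([ 0.4333, -0.0479,  0.009 ]), 6.6, 113.0, (279, 321))
(array([ 0.4641, -0.3199,  0.009 ]), 14.0, 7.5, (402, 306))
(array([ 0.5185, -0.0304,  0.009 ]), 1.8, 6.0, (272, 283))
(array([ 0.5369, -0.0217,  0.009 ]), 1.7, 5.0, (268, 275))
(array([ 0.5407, -0.154 ,  0.009 ]), 15.7, 467.5, (326, 272))
(array([ 0.6341, -0.198 ,  0.009 ]), 6.0, 90.5, (345, 232))
(array([ 0.641 , -0.0602,  0.009 ]), 6.8, 115.0, (285, 230))
(array([0.6734, 0.1658, 0.009 ]), 6.1, 9.0, (188, 217))
(array([ 0.7382, -0.0557,  0.009 ]), 19.6, 142.0, (284, 190))
(array([0.7379, 0.0442, 0.009 ]), 20.1, 173.0, (241, 190))
(array([ 0.625 , -0.3218,  0.009 ]), 51.6, 360.0, (399, 236))
(array([0.7539, 0.1697, 0.009 ]), 7.0, 21.0, (188, 184))
(array([0.7177, 0.2442, 0.009 ]), 29.6, 340.0, (156, 199))
(195, 215) [0.681 0.152 0.   ]
(163, 338) [0.399 0.211 0.   ]
(129, 205) [0.697 0.297 0.03 ]
(97, 323) [0.431 0.346 0.03 ]
(190, 183) [0.742 0.154 0.05 ]
(222, 190) [0.738 0.089 0.01 ]
(304, 190) [ 0.736 -0.104  0.01 ]
(352, 178) [ 0.749 -0.213  0.055]
(418, 298) [ 0.479 -0.351  0.04 ]
[ 0.39167077 -0.12719864  1.04577969] [[-0.00789839 -0.97828813  0.20709887]
 [-0.99995846  0.0086692   0.0028147 ]
 [-0.00454897 -0.20706804 -0.97831597]]
```

View pics/c1.png

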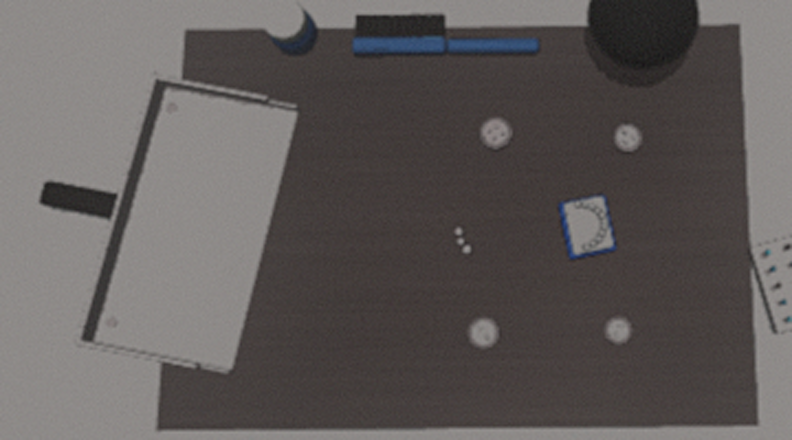

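```bash
cat >> h.py <<'E'
def rel(x,y,z,yaw,s=None):
    """row (turn, shift cm) from the pose held now to a down-pointing pose; tool x at world angle yaw (deg)"""
    s=s or bot.sense();A=R.from_quat(s['orientation']);a=np.radians(yaw)
    B=R.from_matrix(np.array([[np.cos(a),np.sin(a),0],[np.sin(a),-np.cos(a),0],[0,0,-1]]).astype(float))
    return np.r_[(A.inv()*B).as_rotvec().round(3),(A.inv().apply(np.array([x,y,z])-s['position'])*100).round(2)]
E
python3 - <<'E'
from h import *
print(rel(.643,-.108,.25,93.2))
E
```

```text
[-2.000e-03 -1.000e-03 -1.194e+00  5.384e+01 -3.066e+01  5.330e+00]
```

play_rows([
  [0,0,-1.194,53.84,-30.66,5.3,185],
  [0,0,-1.194,53.84,-30.66,5.3,185],
  [0,0,-1.194,53.84,-30.66,5.3,185],
  [0,0,-1.194,53.84,-30.66,5.3,185],
  [0,0,-1.194,53.84,-30.66,5.3,185],
  [0,0,-1.194,53.84,-30.66,5.3,185],
  [0,0,-1.194,53.84,-30.66,5.3,185],
  [0,0,-1.194,53.84,-30.66,5.3,185],
  [0,0,-1.194,53.84,-30.66,5.3,185],
  [0,0,-1.194,53.84,-30.66,5.3,185],
])

```text
clock: 1.1
position: [0.5733, -0.2054, 0.2607]
orientation: [0.687, 0.727, -0.0, -0.0]
wrist_force: [0.3, -1.4, 0.4]
grip_width: 0.0233
grasp_force: 0.0
```

```bash
python3 - <<'E'
from h import *
s=bot.sense();print(s['position'],s['grip_width'],s['joint_vel'].round(2));print(rel(.643,-.108,.16,93.2))
E
```

```text
[ 0.57329824 -0.20543645  0.26069419] 0.023322993425867366 [ 0.81  0.26 -0.21 -0.   -0.05  0.81]
[-1.000e-03 -0.000e+00  0.000e+00  9.340e+00  7.510e+00  1.007e+01]
```

play_rows([
  [0,0,0,9.3,7.5,10,185],
  [0,0,0,9.3,7.5,10,185],
  [0,0,0,9.3,7.5,10,185],
  [0,0,0,9.3,7.5,10,185],
  [0,0,0,9.3,7.5,10,185],
])

```text
clock: 1.6
position: [0.6414, -0.1089, 0.1588]
orientation: [0.686, 0.727, -0.001, -0.002]
wrist_force: [-0.1, -0.7, -0.4]
grip_width: 0.0237
grasp_force: 0.0
```

```bash
python3 - <<'E'
from h import *
p,d=bot.grab_frame('wrist');s=bot.sense();cv2.imwrite('pics/w1.png',p[:,:,::-1])
print(s['position'],s['joint_vel'].round(2))
for b in blobs(p,'wrist',.009,lo=100,s=s,amin=300,amax=30000,roi=(0,640,0,480)):print(b)
print(rel(.643,-.108,.077,93.2))
E
```

```text
[ 0.64196603 -0.11019842  0.16056611] [-0.03 -0.03 -0.02 -0.   -0.   -0.  ]
(array([ 0.557, -0.29 ,  0.009]), 30.8, 620.5, (197, 456))
(array([ 0.6436, -0.0581,  0.009 ]), 34.7, 2619.5, (328, 162))
(array([ 0.5379, -0.0697,  0.009 ]), 99.4, 17573.0, (146, 172))
[-2.00e-03  0.00e+00  1.00e-03  2.10e-01  1.30e-01  8.36e+00]
```

View pics/w1.png

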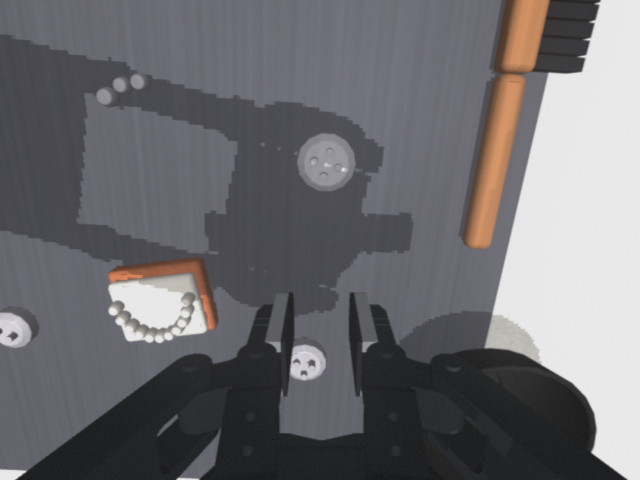

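The wrist view shows B1 at (326,162), centred on the finger gap. The bridge (122,87) and the model (160,305) are well clear. Descending and pushing.

play_rows([
  [0,0,0,0.2,0.1,4,185],
  [0,0,0,0.2,0.1,8.3,185],
  [0,0,0,0.2,0.1,8.3,185],
  [0,0,0,1.5,0.1,8.3,185],
  [0,0,0,3,0.1,8.3,185],
  [0,0,0,5,0.1,8.3,185],
  [0,0,0,7,0.1,8.3,185],
  [0,0,0,9,0.1,8.3,185],
  [0,0,0,11,0.1,8.3,185],
  [0,0,0,13,0.1,8.3,185],
])

```text
clock: 2.65
position: [0.6375, 0.0213, 0.0818]
orientation: [0.687, 0.727, 0.002, 0.002]
wrist_force: [0.3, -1.0, 0.6]
grip_width: 0.0233
grasp_force: 0.5
```

```bash
python3 - <<'E'
from h import *
p,d=bot.grab_frame('wrist');s=bot.sense();cv2.imwrite('pics/w2.png',p[:,:,::-1])
print(s['position'],s['wrist_force'],s['joint_vel'].round(2))
print(rel(.626,.204,.077,93.2))
E
```

```text
[0.63720279 0.02405375 0.08168539] [-0.84386071  1.46845751  0.49809238] [-0.03  0.    0.   -0.01 -0.   -0.06]
[ 5.000e-03 -1.000e-03  2.000e-03  1.803e+01 -8.000e-02  4.900e-01]
```

View pics/w2.png

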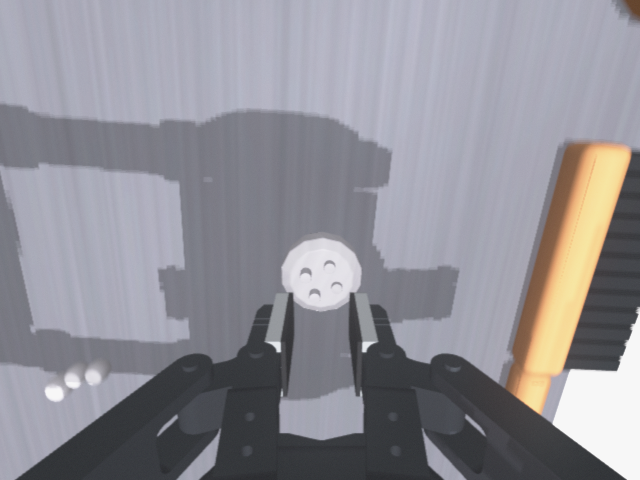

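The button is cradled at (321,272). The tips are about 5 mm higher than I wanted, so I'll lower them while pushing on.

play_rows([
  [0,0,0,0.3,0,0.5,185],
  [0,0,0,2,0,0.5,185],
  [0,0,0,4,0,0.5,185],
  [0,0,0,6,0,0.5,185],
  [0,0,0,8,0,0.5,185],
  [0,0,0,10,0,0.5,185],
  [0,0,0,12,0,0.5,185],
  [0,0,0,14,0,0.5,185],
  [0,0,0,15.8,0,0.5,185],
  [0,0,0,17.2,0,0.5,185],
])

```text
clock: 3.7
position: [0.6326, 0.1906, 0.0818]
orientation: [0.687, 0.727, 0.004, 0.005]
wrist_force: [-0.2, -11.0, 22.3]
grip_width: 0.0234
grasp_force: 13.0
```

```bash
python3 - <<'E'
from h import *
p,d=bot.grab_frame('wrist');s=bot.sense();cv2.imwrite('pics/w3.png',p[:,:,::-1])
print(s['position'],s['wrist_force'],s['joint_vel'].round(2))
print(rel(.626,.204,.077,93.2))
E
```

```text
[0.63247384 0.1926368  0.08186598] [-0.2790152  -6.54527727 21.77978402] [-0.02 -0.    0.01  0.01 -0.01 -0.04]
[ 0.014  0.     0.002  1.17  -0.59   0.48 ]
```

View pics/w3.png

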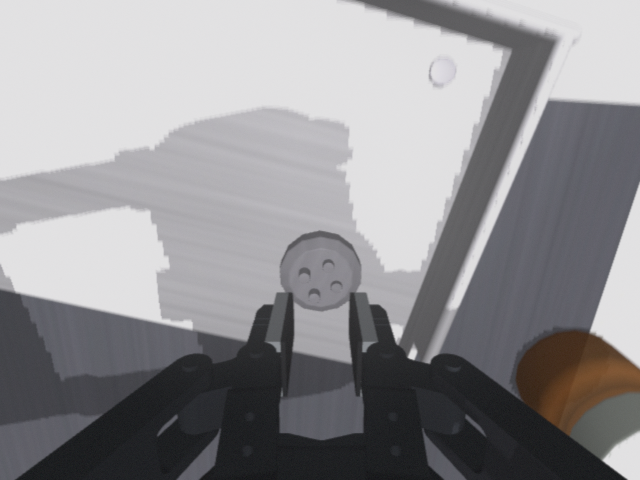

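The button is in the pan, well clear of the side wall. The tips are pressing on the pan at about 22 N, so I'll raise a little, push 1.5 cm more, back off and lift.

play_rows([
  [0,0,0,0,0,-0.7,185],
  [0,0,0,0.8,-0.3,-0.7,185],
  [0,0,0,1.6,-0.5,-0.7,185],
  [0,0,0,1.6,-0.5,-0.7,185],
  [0,0,0,0.6,-0.5,-0.7,185],
  [0,0,0,0.5,-0.5,-4,185],
  [0,0,0,0.5,-0.5,-8,185],
  [0,0,0,0.5,-0.5,-8,185],
])

```text
clock: 4.55
position: [0.6247, 0.1972, 0.1602]
orientation: [0.687, 0.727, 0.005, 0.003]
wrist_force: [1.1, 0.7, 0.5]
grip_width: 0.0237
grasp_force: 0.0
```

```bash
python3 - <<'E'
from h import *
p,d=bot.grab_frame('wrist');s=bot.sense()
print(s['clock'],s['position'],s['wrist_force'])
r=blobs(p,'wrist',.011,lo=100,s=s,amin=300,amax=30000,roi=(200,440,100,300))
c=np.array([.634,-.198]);t=np.array([.567,.237]);u=(t-c)/np.linalg.norm(t-c);st=c-u*.050;yaw=np.degrees(np.arctan2(u[1],u[0]))
print('yaw',yaw,'start',st,'end',t-u*.021); print(rel(*st,.17,yaw))
E
```

```text
4.6 [0.62337789 0.19687608 0.15758972] [-0.08075396  0.04645399  0.01741754]
yaw 98.75605961597432 start [ 0.6416114  -0.24741727] end [0.57019679 0.21624475]
[ 8.000e-03 -1.000e-03 -9.700e-02 -4.446e+01 -6.500e-01 -1.330e+00]
```

play_rows([
  [0,0,-0.097,-5,0,-1.3,185],
  [0.008,0,-0.097,-44.5,-0.6,-1.3,185],
  [0.008,0,-0.097,-44.5,-0.6,-1.3,185],
  [0.008,0,-0.097,-44.5,-0.6,-1.3,185],
  [0.008,0,-0.097,-44.5,-0.6,-1.3,185],
  [0.008,0,-0.097,-44.5,-0.6,-1.3,185],
  [0.008,0,-0.097,-44.5,-0.6,-1.3,185],
  [0.008,0,-0.097,-44.5,-0.6,-1.3,185],
  [0.008,0,-0.097,-44.5,-0.6,-1.3,185],
  [0.008,0,-0.097,-44.5,-0.6,-1.3,185],
])

```text
clock: 5.6
position: [0.6391, -0.2543, 0.165]
orientation: [0.653, 0.757, -0.004, -0.003]
wrist_force: [0.4, -0.0, -0.3]
grip_width: 0.0234
grasp_force: 0.0
```

play_rows([
  [0,0,0,0,0,0,185],
  [0,0,0,0,0,0,185],
  [0,0,0,0,0,0,185],
])

```text
clock: 5.9
position: [0.6398, -0.2469, 0.1655]
orientation: [0.65, 0.76, -0.003, -0.004]
wrist_force: [-0.6, 0.3, -0.1]
grip_width: 0.0232
grasp_force: 0.0
```

```bash
python3 - <<'E'
from h import *
p,d=bot.grab_frame('wrist');s=bot.sense()
print(s['clock'],s['position'],s['wrist_force'])
for b in blobs(p,'wrist',.009,lo=100,s=s,amin=300,amax=30000,roi=(0,640,0,480)):print(b)
print(rel(.6416,-.2474,.083,98.8))
p,d=bot.grab_frame('top')
for b in blobs(p,'top',.009):print(b)
E
```

```text
5.95 [ 0.64000823 -0.24688806  0.16581119] [0.1667474  0.14511791 0.19953373]
(array([ 0.7625, -0.4059,  0.009 ]), 33.7, 784.5, (444, 454))
(array([ 0.5739, -0.4375,  0.009 ]), 31.5, 766.0, (202, 454))
(array([ 0.6347, -0.1944,  0.009 ]), 26.1, 1905.5, (326, 159))
[-9.00e-03 -1.00e-03  1.00e-03 -8.00e-02  2.20e-01  8.28e+00]
(array([ 0.4356, -0.044 ,  0.009 ]), 6.5, 54.5, (278, 320))
(array([ 0.6103, -0.249 ,  0.009 ]), 36.9, 225.0, (368, 242))
(array([ 0.6797, -0.3313,  0.009 ]), 8.5, 51.0, (402, 212))
(array([ 0.737 , -0.0557,  0.009 ]), 20.5, 168.0, (284, 190))
(array([0.7392, 0.0453, 0.009 ]), 20.6, 211.0, (241, 190))
(array([0.7177, 0.2442, 0.009 ]), 29.6, 358.0, (156, 199))
```

play_rows([
  [-0.005,0,0,0,0.3,4,185],
  [-0.005,0,0,0,0.3,8,185],
  [-0.005,0,0,0,0.3,8.2,185],
  [-0.005,0,0,1.5,0.3,8.2,185],
  [-0.005,0,0,3,0.3,8.2,185],
  [-0.005,0,0,5,0.3,8.2,185],
  [-0.005,0,0,7,0.3,8.2,185],
  [-0.005,0,0,9.5,0.3,8.2,185],
  [-0.005,0,0,12,0.3,8.2,185],
  [-0.005,0,0,14.5,0.3,8.2,185],
])

```text
clock: 7.0
position: [0.6202, -0.1025, 0.0857]
orientation: [0.651, 0.759, -0.0, -0.0]
wrist_force: [0.3, 0.3, 0.5]
grip_width: 0.0235
grasp_force: 0.0
```

```bash
python3 - <<'E'
from h import *
p,d=bot.grab_frame('wrist');s=bot.sense();cv2.imwrite('pics/w4.png',p[:,:,::-1])
print(s['position'],s['wrist_force'],s['joint_vel'].round(2))
print(rel(.571,.216,.083,98.8))
for b in blobs(p,'wrist',.009,lo=130,s=s,amin=300,amax=30000,roi=(240,400,200,320)):print(b)
E
```

```text
[ 0.61920599 -0.09910318  0.0852275 ] [-0.72306029  2.00654567 -0.24877787] [-0.03  0.02 -0.01 -0.02  0.   -0.07]
[-3.000e-03 -3.000e-03  1.000e-03  3.188e+01  1.000e-01  3.100e-01]
```

View pics/w4.png

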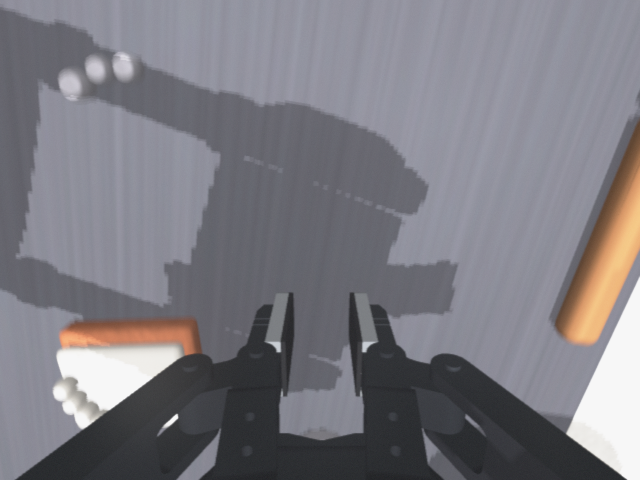

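The fingers rode over B2: it is behind them, just visible at (320,440), so the tips were too high at z≈0.085. I'll lift, go back and look.

play_rows([
  [0,0,0,0,0,-4,185],
  [0,0,0,-1,0,-8,185],
  [0,0,0,-5,0,-8,185],
  [0,0,0,-10,0,-8,185],
  [0,0,0,-14.5,0,-8,185],
  [0,0,0,-14.5,0,-8,185],
  [0,0,0,-14.5,0,-8,185],
  [0,0,0,-14.5,0,-8,185],
])

```text
clock: 7.85
position: [0.6424, -0.2466, 0.1644]
orientation: [0.651, 0.759, -0.001, -0.001]
wrist_force: [0.4, 0.5, 0.1]
grip_width: 0.0236
grasp_force: 0.0
```

```bash
python3 - <<'E'
from h import *
p,d=bot.grab_frame('wrist');s=bot.sense();cv2.imwrite('pics/w5.png',p[:,:,::-1])
print(s['position'],s['wrist_force'],s['joint_vel'].round(2))
for b in blobs(p,'wrist',.009,lo=100,s=s,amin=300,amax=30000,roi=(0,640,0,480)):print(b)
print(rel(.6416,-.2474,.077,98.8))
E
```

```text
[ 0.64245034 -0.24630997  0.16434847] [-0.34008407  0.04698625  0.06078736] [ 0.    0.    0.   -0.   -0.01 -0.  ]
(array([ 0.7651, -0.4043,  0.009 ]), 33.7, 784.5, (444, 454))
(array([ 0.5752, -0.4347,  0.009 ]), 33.4, 780.0, (198, 454))
(array([ 0.6357, -0.1933,  0.009 ]), 27.6, 1930.0, (322, 158))
[-3.00e-03 -1.00e-03  1.00e-03 -1.00e-01 -7.00e-02  8.74e+00]
```

View pics/w5.png

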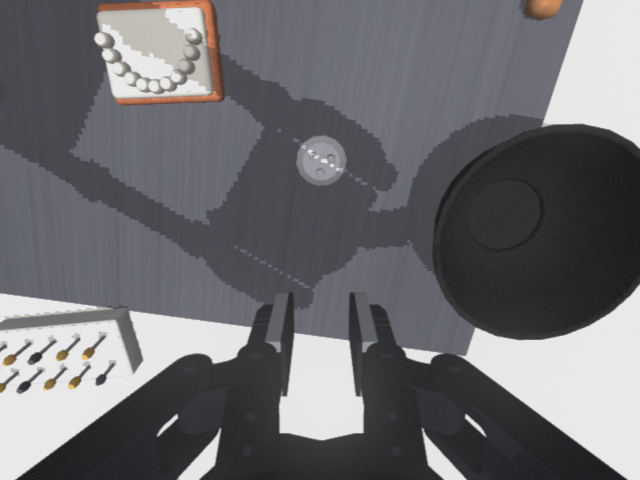

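B2 is still in place at (322,158), centred. Narrowing the gap and descending, then checking the height before pushing.

play_rows([
  [0,0,0,0,0,4,200],
  [0,0,0,0,0,8,200],
  [0,0,0,0,0,8.9,200],
  [0,0,0,0,0,8.9,200],
  [0,0,0,0,0,8.9,200],
])

```text
clock: 8.4
position: [0.6426, -0.247, 0.0757]
orientation: [0.65, 0.76, -0.001, -0.001]
wrist_force: [0.4, 0.1, 0.5]
grip_width: 0.0182
grasp_force: 0.0
```

play_rows([
  [0,0,0,1.2,0,0,200],
  [0,0,0,2.4,0,0,200],
  [0,0,0,4,0,-0.1,200],
  [0,0,0,6,0,-0.1,200],
  [0,0,0,8.2,0,-0.1,200],
  [0,0,0,10.5,0,-0.1,200],
  [0,0,0,13,0,-0.1,200],
  [0,0,0,15.5,0,-0.1,200],
  [0,0,0,18,0,-0.1,200],
  [0,0,0,20,0,-0.1,200],
])

```text
clock: 9.4
position: [0.611, -0.0478, 0.0764]
orientation: [0.651, 0.76, -0.001, -0.001]
wrist_force: [0.5, 0.2, -0.0]
grip_width: 0.0187
grasp_force: 0.3
```

```bash
python3 - <<'E'
from h import *
p,d=bot.grab_frame('wrist');s=bot.sense();cv2.imwrite('pics/w6.png',p[:,:,::-1])
print(s['position'],s['wrist_force'],s['joint_vel'].round(2))
for b in blobs(p,'wrist',.009,lo=130,s=s,amin=300,amax=30000,roi=(260,380,200,310)):print(b)
g=p.max(2);print(g[250:310:6,320],g[200,320])
print(rel(.571,.216,.077,98.8))
E
```

```text
[ 0.61029067 -0.0454087   0.0761615 ] [-0.98417843  2.5128376  -0.18602379] [-0.03  0.01 -0.01 -0.02  0.   -0.06]
(array([ 0.6063, -0.0172,  0.009 ]), 80.7, 12526.5, (320, 254))
[238 237 236 236 236 181 236 235 201 134] 138
[-4.000e-03 -2.000e-03  2.000e-03  2.643e+01  1.600e-01 -2.000e-02]
```

The button is in front of the fingers (bright, image rows 250–300). Continuing.

play_rows([
  [0,0,0,1.5,0.1,0,200],
  [0,0,0,3.5,0.1,0,200],
  [0,0,0,5.5,0.1,0,200],
  [0,0,0,7.5,0.1,0,200],
  [0,0,0,10,0.1,0,200],
  [0,0,0,12.5,0.1,0,200],
  [0,0,0,15,0.1,0,200],
  [0,0,0,17,0.1,0,200],
  [0,0,0,18.8,0.1,-0.1,200],
  [0,0,0,20.5,0.1,-0.1,200],
])

```text
clock: 10.45
position: [0.5812, 0.1535, 0.0774]
orientation: [0.651, 0.759, -0.001, -0.001]
wrist_force: [-0.5, -0.7, 0.9]
grip_width: 0.0184
grasp_force: 0.2
```

```bash
python3 - <<'E'
from h import *
p,d=bot.grab_frame('wrist');s=bot.sense();cv2.imwrite('pics/w7.png',p[:,:,::-1])
print(s['position'],s['wrist_force'])
print(rel(.571,.216,.077,98.8))
E
```

```text
[0.58091249 0.1555442  0.0774983 ] [ 0.35094848  1.22167447 -0.04000633]
[-3.00e-03 -2.00e-03  0.00e+00  6.13e+00 -5.00e-02  6.00e-02]
```

View pics/w7.png

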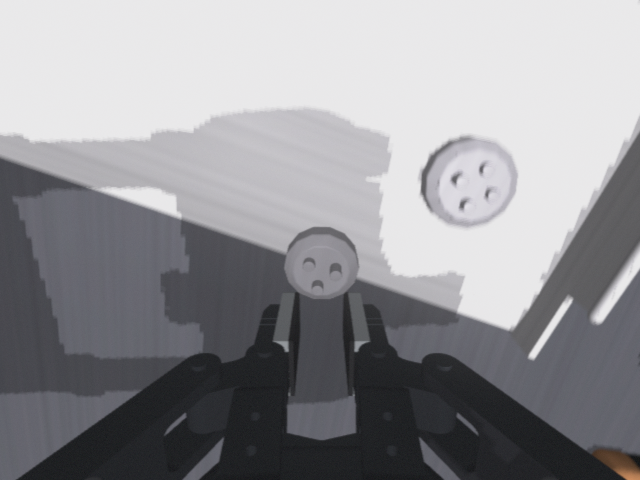

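B2 (321,262) is crossing the lip. B1 (468,182) sits inside, clear of B2's path.

play_rows([
  [0,0,0,1.5,0,0,200],
  [0,0,0,3.3,0,0,200],
  [0,0,0,5,0,0,200],
  [0,0,0,6.4,0,0,200],
  [0,0,0,6.4,0,0,200],
  [0,0,0,5.4,0,0,200],
  [0,0,0,5,0,-4,200],
  [0,0,0,5,0,-9,200],
  [0,0,0,5,0,-9,200],
  [0,0,0,5,0,-9,200],
])

```text
clock: 11.5
position: [0.5759, 0.2006, 0.1697]
orientation: [0.651, 0.759, 0.001, 0.0]
wrist_force: [-0.2, 0.4, -0.6]
grip_width: 0.0186
grasp_force: 0.0
```

```bash
cat >> h.py <<'E'
def plan(c,t,back=.052):
    c=np.array(c);t=np.array(t);u=(t-c)/np.linalg.norm(t-c);yaw=np.degrees(np.arctan2(u[1],u[0]))
    print('yaw',yaw.round(1),'start',(c-u*back).round(4),'end',(t-u*.021).round(4));return *(c-u*back),yaw
def edges(p):  # pan and bench things on the dark mat, in shadow or not: contours of bright tops
    return 0
E
sed -i '/^def edges/,$d' h.py
python3 - <<'E'
from h import *
s=bot.sense();print(s['clock'],s['position'])
p,d=bot.grab_frame('top')
for b in blobs(p,'top',.009):print(b)
x,y,a=plan((.4345,-.047),(.459,.260));print(rel(x,y,.165,a))
E
```

```text
11.5 [0.57589801 0.20063865 0.16969724]
(array([ 0.4333, -0.0485,  0.009 ]), 6.8, 123.5, (280, 321))
(array([ 0.4348, -0.1835,  0.009 ]), 6.2, 97.0, (340, 320))
(array([ 0.5407, -0.154 ,  0.009 ]), 15.7, 479.5, (326, 272))
(array([ 0.737 , -0.0557,  0.009 ]), 19.6, 156.0, (284, 190))
(array([0.7379, 0.0453, 0.009 ]), 20.6, 197.5, (241, 190))
(array([ 0.625 , -0.3218,  0.009 ]), 51.6, 366.0, (399, 236))
(array([0.7177, 0.2442, 0.009 ]), 29.6, 345.0, (156, 199))
yaw 85.4 start [ 0.4304 -0.0988] end [0.4573 0.2391]
[-2.000e-03  0.000e+00  2.320e-01 -2.740e+01 -1.877e+01  3.100e-01]
```

play_rows([
  [0,0,0.232,-27.4,-18.8,0.3,195],
  [0,0,0.232,-27.4,-18.8,0.3,195],
  [0,0,0.232,-27.4,-18.8,0.3,195],
  [0,0,0.232,-27.4,-18.8,0.3,195],
  [0,0,0.232,-27.4,-18.8,0.3,195],
  [0,0,0.232,-27.4,-18.8,0.3,195],
  [0,0,0.232,-27.4,-18.8,0.3,195],
  [0,0,0.232,-27.4,-18.8,0.3,195],
  [0,0,0.232,-27.4,-18.8,0.3,195],
  [0,0,0.232,-27.4,-18.8,0.3,195],
])

```text
clock: 12.55
position: [0.43, -0.0974, 0.164]
orientation: [0.734, 0.679, -0.001, -0.002]
wrist_force: [0.4, 0.1, -0.2]
grip_width: 0.02
grasp_force: 0.0
```

```bash
python3 - <<'E'
from h import *
p,d=bot.grab_frame('wrist');s=bot.sense();cv2.imwrite('pics/w8.png',p[:,:,::-1])
print(s['clock'],s['position'],s['joint_vel'].round(2))
for lo in (80,100,130,160,190):
  for b in blobs(p,'wrist',.009,lo=lo,s=s,amin=900,amax=9000,roi=(200,440,60,280)):print(lo,b)
print(rel(.4304,-.0988,.0757,85.4))
E
```

```text
12.6 [ 0.43027729 -0.09711562  0.16422862] [ 0.01 -0.   -0.01 -0.    0.   -0.  ]
100 (array([ 0.3625, -0.062 ,  0.009 ]), 61.2, 2372.5, (205, 198))
100 (array([ 0.4351, -0.0449,  0.009 ]), 27.1, 2185.5, (321, 160))
130 (array([ 0.4351, -0.045 ,  0.009 ]), 26.5, 1826.0, (322, 161))
[-4.00e-03 -0.00e+00  2.00e-03 -1.70e-01  6.00e-02  8.85e+00]
```

play_rows([
  [0,0,0,0,0,4,195],
  [0,0,0,0,0,8,195],
  [0,0,0,0,0,8.9,195],
  [0,0,0,0,0,8.9,195],
  [0,0,0,0,0,8.9,195],
])

```text
clock: 13.1
position: [0.4307, -0.0973, 0.0762]
orientation: [0.734, 0.679, -0.001, -0.001]
wrist_force: [0.2, -0.1, -1.4]
grip_width: 0.0201
grasp_force: 0.0
```

```bash
python3 - <<'E'
from h import *
s=bot.sense();print(s['position']);print(rel(.4573,.2391,.0765,85.4))
E
```

```text
[ 0.43067499 -0.09725459  0.07619937]
[-3.000e-03  0.000e+00  3.000e-03  3.374e+01  5.000e-02 -4.000e-02]
```

play_rows([
  [0,0,0,1.2,0,0,195],
  [0,0,0,2.4,0,0,195],
  [0,0,0,4,0,0,195],
  [0,0,0,6,0,0,195],
  [0,0,0,8.2,0,0,195],
  [0,0,0,10.5,0,0,195],
  [0,0,0,13,0,0,195],
  [0,0,0,15.5,0,0,195],
  [0,0,0,18,0,0,195],
  [0,0,0,20,0,0,195],
])

```text
clock: 14.1
position: [0.4457, 0.1037, 0.0764]
orientation: [0.734, 0.679, -0.001, -0.001]
wrist_force: [0.5, 0.0, -0.1]
grip_width: 0.0198
grasp_force: 0.2
```

```bash
python3 - <<'E'
from h import *
p,d=bot.grab_frame('wrist');s=bot.sense();cv2.imwrite('pics/w9.png',p[:,:,::-1])
g=p.max(2);print(g[200:310:6,320])
print(g[265,240:400:8])
print(s['position'],s['wrist_force'],rel(.4573,.2391,.0765,85.4))
E
```

```text
[ 82  81  82  81  92 140 147 157 152 151 153 148 153 152 151 154 132  84
  83]
[ 80  79  79  80  81  86 130 147 149 148 147 148 146 148 132 120  81  83
  82 114]
[0.44626726 0.10554578 0.07666294] [0.04628748 0.94449707 0.79547771] [-1.00e-03 -2.00e-03  3.00e-03  1.34e+01  7.00e-02  4.00e-02]
```

B3 is seated: bright over columns 285–355, centred at 320. Pushing it home.

play_rows([
  [0,0,0,1.5,0,0,195],
  [0,0,0,3.2,0,0,195],
  [0,0,0,5,0,0,195],
  [0,0,0,7,0,-0.1,195],
  [0,0,0,9,0,-0.1,195],
  [0,0,0,11,0,-0.1,195],
  [0,0,0,12.5,0,-0.1,195],
  [0,0,0,13.5,0,-0.1,195],
  [0,0,0,13.5,0,-0.1,195],
  [0,0,0,12.5,0,-0.1,195],
])

```text
clock: 15.15
position: [0.4558, 0.2264, 0.0769]
orientation: [0.734, 0.679, -0.001, -0.001]
wrist_force: [0.5, 0.3, 0.5]
grip_width: 0.0199
grasp_force: 0.0
```

play_rows([
  [0,0,0,-0.2,0,-3,200],
  [0,0,0,-0.2,0,-8,200],
  [0,0,0,-0.2,0,-9,200],
  [0,0,0,-0.2,0,-9,200],
  [0,0,0,-0.2,0,-9,200],
])

```text
clock: 15.65
position: [0.4551, 0.223, 0.1659]
orientation: [0.735, 0.678, -0.002, -0.001]
wrist_force: [-0.2, 0.2, -0.2]
grip_width: 0.0185
grasp_force: 0.0
```

```bash
python3 - <<'E'
from h import *
p,d=bot.grab_frame('wrist');s=bot.sense();cv2.imwrite('pics/w10.png',p[:,:,::-1])
print(s['clock'],s['position'],s['joint_vel'].round(2))
p,d=bot.grab_frame('top');cv2.imwrite('pics/top2.png',p[:,:,::-1])
for b in blobs(p,'top',.009,amin=3):print(b)
x,y,a=plan((.435,-.1835),(.513,.248));print(rel(x,y,.165,a))
E
```

```text
15.7 [0.45454583 0.22291434 0.16508682] [0.01 0.02 0.01 0.   0.   0.  ]
(array([0.3701, 0.276 , 0.009 ]), 11.5, 24.0, (131, 352))
(array([ 0.4354, -0.184 ,  0.009 ]), 5.9, 93.0, (341, 320))
(array([ 0.4641, -0.3199,  0.009 ]), 14.0, 7.5, (402, 306))
(array([ 0.5185, -0.0304,  0.009 ]), 1.8, 6.0, (272, 283))
(array([ 0.527 , -0.0241,  0.009 ]), 1.4, 4.0, (269, 279))
(array([ 0.5369, -0.0217,  0.009 ]), 1.7, 5.0, (268, 275))
(array([ 0.5407, -0.154 ,  0.009 ]), 15.7, 476.0, (326, 272))
(array([ 0.737 , -0.0557,  0.009 ]), 19.6, 155.0, (284, 190))
(array([0.7392, 0.0443, 0.009 ]), 20.2, 186.5, (241, 190))
(array([ 0.625 , -0.3218,  0.009 ]), 51.6, 365.0, (399, 236))
(array([0.7539, 0.1697, 0.009 ]), 7.0, 24.0, (188, 184))
(array([0.7177, 0.2442, 0.009 ]), 29.6, 348.5, (156, 199))
yaw 79.8 start [ 0.4258 -0.2347] end [0.5093 0.2273]
[-6.000e-03  3.000e-03  9.900e-02 -4.585e+01  7.900e-01  7.000e-02]
```

play_rows([
  [-0.005,0,0.099,-45.9,0.8,0,200],
  [-0.005,0,0.099,-45.9,0.8,0,200],
  [-0.005,0,0.099,-45.9,0.8,0,200],
  [-0.005,0,0.099,-45.9,0.8,0,200],
  [-0.005,0,0.099,-45.9,0.8,0,200],
  [-0.005,0,0.099,-45.9,0.8,0,200],
  [-0.005,0,0.099,-45.9,0.8,0,200],
  [-0.005,0,0.099,-45.9,0.8,0,200],
  [-0.005,0,0.099,-45.9,0.8,0,200],
  [-0.005,0,0.099,-45.9,0.8,0,200],
])

```text
clock: 16.75
position: [0.4264, -0.2382, 0.1655]
orientation: [0.769, 0.64, -0.0, 0.001]
wrist_force: [0.1, -0.1, 0.6]
grip_width: 0.0186
grasp_force: 0.0
```

play_rows([
  [0,0,0,0,0,0,200],
  [0,0,0,0,0,0,200],
  [0,0,0,0,0,0,200],
])

```text
clock: 17.05
position: [0.4271, -0.2323, 0.1659]
orientation: [0.767, 0.642, 0.0, -0.0]
wrist_force: [0.4, -0.2, -0.9]
grip_width: 0.0181
grasp_force: 0.0
```

```bash
python3 - <<'E'
from h import *
p,d=bot.grab_frame('wrist');s=bot.sense()
print(s['clock'],s['position'],s['joint_vel'].round(2))
for lo in (80,100,130,160,190):
  for b in blobs(p,'wrist',.009,lo=lo,s=s,amin=900,amax=9000,roi=(200,440,60,280)):print(lo,b)
print(rel(.4258,-.2347,.0757,79.8))
E
```

```text
17.1 [ 0.42731371 -0.23231205  0.16623753] [ 0.   -0.01 -0.   -0.   -0.   -0.  ]
100 (array([ 0.4304, -0.1837,  0.009 ]), 42.7, 1737.0, (310, 167))
100 (array([ 0.3642, -0.1839,  0.009 ]), 62.6, 2599.0, (203, 186))
130 (array([ 0.4366, -0.1809,  0.009 ]), 23.0, 1293.0, (319, 161))
[ 1.00e-03 -0.00e+00  2.00e-03 -2.70e-01 -1.10e-01  9.05e+00]
```

play_rows([
  [0,0,0,0,0,4,200],
  [0,0,0,0,0,8,200],
  [0,0,0,0,0,9,200],
  [0,0,0,0,0,9,200],
  [0,0,0,0,0,9,200],
])

```text
clock: 17.6
position: [0.4286, -0.234, 0.0779]
orientation: [0.767, 0.642, 0.001, 0.001]
wrist_force: [-0.0, -0.4, 0.0]
grip_width: 0.0184
grasp_force: 0.0
```

```bash
python3 - <<'E'
from h import *
s=bot.sense();print(s['position']);print(rel(.5093,.2273,.0765,79.8))
E
```

```text
[ 0.42859102 -0.23400742  0.07793302]
[ 3.000e-03  1.000e-03  1.000e-03  4.683e+01 -1.700e-01  1.100e-01]
```

play_rows([
  [0,0,0,1.2,0,0.2,200],
  [0,0,0,2.4,0,0.2,200],
  [0,0,0,4,0,0.2,200],
  [0,0,0,6,0,0.2,200],
  [0,0,0,8.2,0,0.2,200],
  [0,0,0,10.5,0,0.2,200],
  [0,0,0,13,0,0.2,200],
  [0,0,0,15.5,0,0.2,200],
  [0,0,0,18,0,0.2,200],
  [0,0,0,20,0,0.2,200],
])

```text
clock: 18.6
position: [0.4634, -0.0353, 0.0758]
orientation: [0.767, 0.642, 0.001, 0.001]
wrist_force: [0.7, -0.5, -0.1]
grip_width: 0.0184
grasp_force: 0.3
```

```bash
python3 - <<'E'
from h import *
p,d=bot.grab_frame('wrist');s=bot.sense()
g=p.max(2);print(g[200:310:6,320])
print(g[265,240:400:8])
print(s['position'],s['wrist_force'],rel(.5093,.2273,.0765,79.8))
E
```

```text
[132 133 132 132 135 134 154 226 229 236 234 235 235 235 232 232 227 137
 130]
[131 129 128 130 132 131 192 223 235 181 236 237 234 229 216 138 136 131
 187 184]
[ 0.46378484 -0.03363313  0.07576612] [-0.29496656  0.99234294  0.41334394] [ 4.000e-03 -1.000e-03  1.000e-03  2.649e+01 -1.100e-01 -4.000e-02]
```

play_rows([
  [0,0,0,1.5,0,0,200],
  [0,0,0,3.5,0,0,200],
  [0,0,0,5.5,0,0,200],
  [0,0,0,7.5,0,0,200],
  [0,0,0,10,0,0,200],
  [0,0,0,12.5,0,0,200],
  [0,0,0,15,0,0,200],
  [0,0,0,17,0,-0.1,200],
  [0,0,0,18.8,0,-0.1,200],
  [0,0,0,20.5,0,-0.1,200],
])

```text
clock: 19.65
position: [0.4994, 0.1657, 0.0764]
orientation: [0.767, 0.642, 0.001, 0.001]
wrist_force: [-0.4, 0.3, 1.3]
grip_width: 0.0183
grasp_force: 0.5
```

play_rows([
  [0,0,0,1.5,0,0,200],
  [0,0,0,3.3,0,0,200],
  [0,0,0,4.9,0,0,200],
  [0,0,0,6.2,0,0,200],
  [0,0,0,6.2,0,0,200],
  [0,0,0,5.2,0,0,200],
  [0,0,0,4.5,0,-4,200],
  [0,0,0,2,0,-9,200],
  [0,0,0,-3,0,-12,200],
  [0,0,0,-5,0,-15,200],
])

```text
clock: 20.65
position: [0.4883, 0.1126, 0.2257]
orientation: [0.767, 0.641, -0.001, 0.0]
wrist_force: [-0.3, -1.0, -0.1]
grip_width: 0.0187
grasp_force: 0.0
```

play_rows([
  [0,0,0,-3,0,-3,200],
  [0,0,0,-3,0,-3,200],
  [0,0,0,-3,0,-3,200],
  [0,0,0,-3,0,-3,200],
])

```text
clock: 21.05
position: [0.4839, 0.0855, 0.2543]
orientation: [0.767, 0.641, -0.0, 0.0]
wrist_force: [-0.5, 0.1, 0.3]
grip_width: 0.0183
grasp_force: 0.0
```

```bash
python3 - <<'E'
from h import *
p,d=bot.grab_frame('wrist');s=bot.sense();cv2.imwrite('pics/w11.png',p[:,:,::-1])
print(s['clock'],s['position'],s['joint_vel'].round(2))
E
```

```text
21.1 [0.48380722 0.08586287 0.2539167 ] [ 0.01  0.01 -0.    0.    0.   -0.  ]
```

View pics/w11.png

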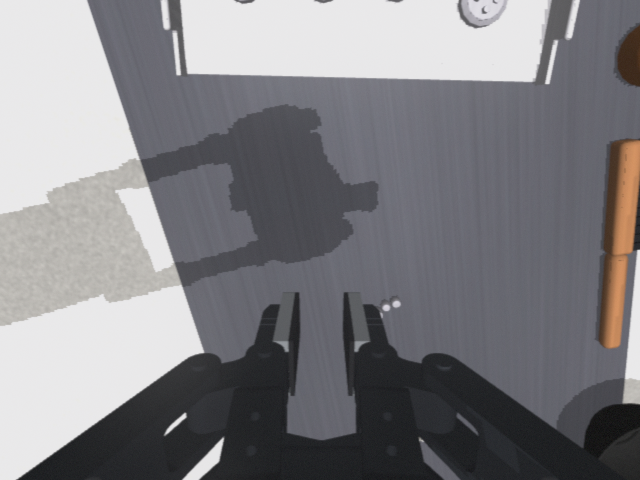

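All four buttons are in the pan. B1 is the closest to the mouth: its near edge is at row 27 and the mouth edge at row 77, about 38 mm in, so it is past the 15 mm lip. The other three, at row 0, lie deeper. Last step is a numeric check of the bystanders, then hand-in.

```bash
python3 - <<'E'
from h import *
p,d=bot.grab_frame('top')
for b in blobs(p,'top',.009,amin=3):print(b)
print(bot.finish_job())
E
```

```text
(array([0.3556, 0.2078, 0.009 ]), 11.9, 207.5, (162, 358))
(array([0.4195, 0.2675, 0.009 ]), 35.1, 1064.5, (136, 328))
(array([ 0.463 , -0.3199,  0.009 ]), 14.5, 8.5, (402, 306))
(array([ 0.5183, -0.0298,  0.009 ]), 1.9, 6.5, (272, 283))
(array([ 0.527 , -0.0241,  0.009 ]), 1.4, 4.0, (269, 279))
(array([0.5092, 0.2053, 0.009 ]), 11.3, 177.0, (167, 288))
(array([ 0.5367, -0.0212,  0.009 ]), 1.8, 6.0, (268, 275))
(array([ 0.5407, -0.154 ,  0.009 ]), 15.7, 483.0, (326, 272))
(array([0.6002, 0.1944, 0.009 ]), 28.1, 61.0, (174, 248))
(array([0.6473, 0.1704, 0.009 ]), 13.8, 214.0, (186, 228))
(array([0.6731, 0.2635, 0.009 ]), 14.4, 186.0, (146, 218))
(array([ 0.7358, -0.0557,  0.009 ]), 20.5, 160.0, (284, 190))
(array([0.7392, 0.0453, 0.009 ]), 20.6, 203.0, (241, 190))
(array([ 0.625 , -0.3218,  0.009 ]), 51.6, 366.0, (399, 236))
(array([0.7539, 0.1697, 0.009 ]), 7.0, 24.0, (188, 184))
(array([0.7177, 0.2442, 0.009 ]), 29.6, 349.5, (156, 199))
the job is handed in; nothing more can be done
None
```

All four buttons are on the pan's flat floor past the lip, and the job is handed in at about 21 s; the bridge, model and brush measured unmoved, the jar, bowl, bur block and articulator weren't separately checked, and one push briefly pressed the fingertips down at about 22 N.

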